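# Find the correctly set hold-down shoe with a feeler gauge

### The arm

A 6-joint arm with a two-finger parallel gripper is mounted at the origin on a cart in front of the work surface, level with it; the furniture and walls round the work are solid. World frame = base frame: x ahead of the robot, y to its left, z up, the work surface at z = 0. Lengths are in m, angles in rad, forces in N, time in s.
With the tool pointing down it reaches from about 0.275 to 0.825 m from the base axis. Payload 5.2 kg.
Tool frame: the origin (TCP) lies on the centre line of the jaws, within the pads' length; the fingertips stand 14 mm ahead of it and the grasp point (between the pads) lies 5 mm behind it; z points along the fingers, y is the line along which they close (so a half turn about z gives the same grasp; the last joint's range is limited). The gripper opens to 93 mm and grips with 3 to 60 N. Pads are 15 mm wide; open, the fingers measure 128 mm over their backs; the gripper's body (75 mm by 188 mm) begins 65 mm behind the grasp point.
Start: joints at [-1.438, 0.259, 1.535, -0, 1.348, -0.203], TCP at [0.181, -0.519, 0.233] pointing down, gripper open.
Joint ranges: [-3.14, 3.14], [-0.91, 2.08], [0.19, 2.58], [-1.22, 4.36], [0.22, 2.71], [-3.12, 3.12]. Speed limits (rad/s): [2.57, 2.57, 3.14, 3.14, 3.14, 3.14].

### API

Orientations are given as a unit quaternion [x, y, z, w].
In Python, from station import monitor, optics, sign_off gives the robot as it stands.
- The arm moves only by the tool step_arm, never from a script. Its argument "series" is a list of rows, each an object with "grip": the gripper command: -1 is fully open, 1 is shut, values between are in proportion; "xyz": the shift along the tool's x, y, z in m, a list of three; "roll": the turn about the tool's z in degrees. A call has exactly 10 rows; each row is the pose to reach, as a shift and turn from the pose commanded when the call began, along the tool's axes at that moment; what a row does not reach only later rows make up. A row lasts 1/8 s, in which the tool goes at most 62.5 mm and 10.7 degrees, less where a joint would pass 70% of its speed; a pose out of reach is approached as far as the arm can. A call with a gripper value outside its range is refused whole. The fingers move at their own pace and stop on an object; "newtons" is the grip in N (left out, the last holds). Time passes only in rows, so rows that repeat a pose let the fingers close, or fill a call up. It gives the time, the measured TCP pose, the force, the opening and the grip force at its end, in the units of the state.
- monitor.observe(): the state, without advancing time (a new reading comes with each control period).
- optics.get_image(name): name is "scene" or "top" or "wrist"; returns the picture (480x640x3 uint8, red, green, blue); there is no depth.
- optics.get_calibration(name): a dict with "fx", "fy", "cx", "cy" (pixels), "k1" (the pictures are not rectified: a ray, as slopes to the right and down, at radius r is drawn at 1 + k1 r^2 times it, then the intrinsics apply), "rvec" (rotation vector, rad) and "tvec" (3), from world to camera coordinates, as OpenCV has them; the wrist camera has in their place "tool_from_camera" (4x4, takes a point from camera to tool coordinates, whose origin is the TCP and whose axes are the flange's). Camera axes: x right, y down, z forward; pixel columns grow to the right and rows downward; lengths in m; the calibration is good to about 2 mm. A picture is of the moment at which its call begins: read the wrist's pose just before it. get_calibration takes no time and is no camera call.
- sign_off(): hands the job in; it is judged then, once.
The state is a dict: "t": time; "qpos": joint angles; "qvel": joint speeds; "effort": joint torques, N m; "eef_pos": TCP position; "orientation": TCP orientation; "contact_force": force on the tool from outside, world axes, zero at the start; "ft_torque": the same for the moment, N m; "opening": opening from 0.0 (shut) to 1.0 (fully open); "gripper_force": force on a finger pad.
Only numpy, scipy, OpenCV 4.12 (cv2) and the standard library are available. Lean on these libraries where they do the work, as an engineer would, in place of code of your own. Each camera call takes 0.05 s, during which the arm holds its last target. There are 200 camera calls.

### The job

The feed guide has three slots, each with a spring hold-down shoe that looks the same: one spring is slack, one is far too tight, one is set right. Slide the feeler gauge's blade along the bed into the slots, and find by feel the one that lets the blade through with a light but definite drag; leave the gauge there, pushed fully home (handle up against the bridge), flat on the bed and let go. Never force the blade in a slot or against the bridge (a slot that does not let it in at a gentle push of some 15 N is the tight one: back out), and leave the marker, wrench and tin where they are.

Things in the scene. Friction and masses are not known exactly. Their poses are not given: they have to be found in the camera images.
- feeler: Feeler gauge, loose, 120 g, flat on the bench: dark steel upright handle block 40 (x) x 18 (y) x 40 mm high; from its foot a steel blade sticks out along +x, 45 long, 20 wide, 6 mm thick. Origin: centre of the handle's underside, flush with the blade's underside; x along the blade, z up. Grip the handle from above across its 18 mm (y).
- blade_tip (a point): The nose of the blade, at its underside: 65 mm ahead (+x) of the gauge's origin.
- guide: Fixed feed guide, placed anew each time: steel bed 12 mm thick, 176 wide (y), from x -100 to +30 mm; across it a grey bridge (x -15 to +15, top 38 mm above the bed) with an 11 mm bolt head over each slot. Three slots run through it along x at bed level, 26 wide, 50 mm apart. Origin: bed's underside below mid bridge; push the blade along +x, z up.
- slot_left (a point): Middle of the left (+y) slot's mouth, on the bed's top face, in the bridge's front face (15 mm before the guide's origin, 12 mm up); axes as the guide's. Gauge home: blade tip 45 mm past this point along x. In each slot hangs a sprung shoe, 4.5 mm above the bed, sloping up to 8 mm at the front: the blade lifts it 1.5 mm, meeting it about 7 mm inside.
- slot_middle (a point): The same point for the middle slot. Springs (which slot has which varies and cannot be seen): the slack shoe lifts with under 1 N; the right one presses with about 9 N (5 to 11 N of push to get under it, then a steady drag of 3 to 6 N); the tight one with 60 N or more: the blade stops 7 to 12 mm inside the slot. Friction about 0.2. Pushing over 25 N overloads the guide.
- slot_right (a point): The same point for the right (-y) slot. The bed in front of the bridge is free and flat: set the gauge down there and slide it in.
- marker: Bystander: white marker pen with a black cap, 132 mm long, lying on the bench. Origin under its centre.
- wrench: Bystander: small combination wrench, 148 mm long, lying on the bench. Origin under its centre.
- tin: Bystander: round open tin of screws, 81 mm across, 36 mm high. Origin under its centre.
Things that resemble listed ones, but are neither listed nor needed, are in the scene too. What is shaped like the feeler but blue is not meant.

How it is judged:
By the outcome, as a careful person would: the job done as asked, in the order asked, and still so for the second after the job is handed in, with the robot touching nothing.
It also fails if it takes over 72 s, if anything falls off the work surface, if the arm or the gripper's body presses on something with over 40 N, if the wrist force passes 120 N, or if a joint passes its speed limit or range.

## Working session

There is one attempt and no reset: what is moved stays moved. The work goes in short steps, Python scripts to look and compute and a tool call to move; the robot and the scene stay as the last step left them, time stands still between calls to the robot, and variables do not carry over. Pictures are saved under pics/ and viewed, at most 10 in all, crops included, and the job is handed in when it is done.

Besides the shell and the picture viewer there is one more tool, called after "Call:" as name([rows], argument=value, ...), one row to a line, values as JSON. step_arm: Moves the arm, as the interface text tells. Its arguments: {"type":"object","properties":{"series":{"type":"array"},"newtons":{"type":"number"}},"required":["series"]}

```bash
mkdir -p pics
cat > h.py <<'E'
import numpy as np, cv2
from scipy.spatial.transform import Rotation as R
from station import monitor, optics, sign_off
def snap(n,f):
    s=monitor.observe(); im=optics.get_image(n); cv2.imwrite('pics/'+f,im[:,:,::-1]); return s,im
def cam(n,s=None):
    c=optics.get_calibration(n)
    if 'rvec' in c:
        Rw=R.from_rotvec(np.ravel(c['rvec'])).as_matrix().T; o=-Rw@np.ravel(c['tvec'])
    else:
        s=s or monitor.observe(); T=np.array(c['tool_from_camera']); Rt=R.from_quat(s['orientation']).as_matrix()
        Rw=Rt@T[:3,:3]; o=Rt@T[:3,3]+np.array(s['eef_pos'])
    return c,Rw,o
def px2w(n,u,v,z,s=None):
    c,Rw,o=cam(n,s); d=np.array([(u-c['cx'])/c['fx'],(v-c['cy'])/c['fy']]); p=d.copy()
    for _ in range(20): p=d/(1+c['k1']*(p@p))
    r=Rw@np.array([p[0],p[1],1]); return o+r*(z-o[2])/r[2]
def w2px(n,P,s=None):
    c,Rw,o=cam(n,s); q=Rw.T@(np.array(P)-o); p=q[:2]/q[2]; p=p*(1+c['k1']*(p@p)); return p*[c['fx'],c['fy']]+[c['cx'],c['cy']]
E
python3 - <<'E'
from h import *
s,_=snap('top','top0.png'); snap('scene','scene0.png'); print(s)
for n in('top','scene'):print(cam(n))
print(optics.get_calibration('wrist'))
E
```

```text
{'t': 0.0, 'qpos': array([-1.43781700e+00,  2.59339015e-01,  1.53606408e+00,  2.51245331e-05,
        1.34802437e+00, -2.02818325e-01]), 'qvel': array([-0.00070139, -0.00028944,  0.00103185,  0.00045051, -0.0011486 ,
        0.00028875]), 'effort': array([-3.68281044e-04, -4.37308466e+01, -2.83999085e+01,  7.19365454e-02,
        4.14933648e-02, -1.55013381e-04]), 'eef_pos': array([ 0.18118765, -0.51874586,  0.23182748]), 'orientation': array([ 9.85938123e-01,  1.67108273e-01,  4.42705504e-05, -9.16415726e-04]), 'contact_force': array([-0.612284  ,  0.19013043, -1.09107614]), 'ft_torque': array([-0.02995301,  0.02393618,  0.0263071 ]), 'gripper_force': 0.0, 'opening': 1.001530682853137}
({'fx': 607.9364919439539, 'fy': 607.9364919439539, 'cx': 314.0281141436355, 'cy': 231.41518841656787, 'k1': 0.02290439985176559, 'rvec': array([ 2.17090765, -2.23089953,  0.01036142]), 'tvec': array([-0.21308648,  0.50214128,  1.37378844])}, array([[-0.02705146, -0.99931547,  0.02523515],
       [-0.99950676,  0.02744224,  0.01526956],
       [-0.01595162, -0.02480964, -0.99956492]]), array([ 0.46136
[... 263 characters left out ...]
4702081])}, array([[-0.78128671, -0.43471226,  0.44790214],
       [-0.6241631 ,  0.54802724, -0.55685418],
       [-0.00339124, -0.71462676, -0.69949775]]), array([-0.05487624,  0.45717587,  0.95477267]))
{'fx': 350.4269589858447, 'fy': 350.4269589858447, 'cx': 323.48285370685073, 'cy': 244.7591657970849, 'k1': -0.00022135836235911093, 'tool_from_camera': array([[ 8.97950115e-05, -9.58521404e-01, -2.85020543e-01,
         7.94957196e-02],
       [ 9.99999962e-01,  1.60863493e-04, -2.25934919e-04,
         1.99285924e-04],
       [ 2.62412856e-04, -2.85020512e-01,  9.58521382e-01,
        -1.52982276e-01],
       [ 0.00000000e+00,  0.00000000e+00,  0.00000000e+00,
         1.00000000e+00]])}
```

View pics/top0.png

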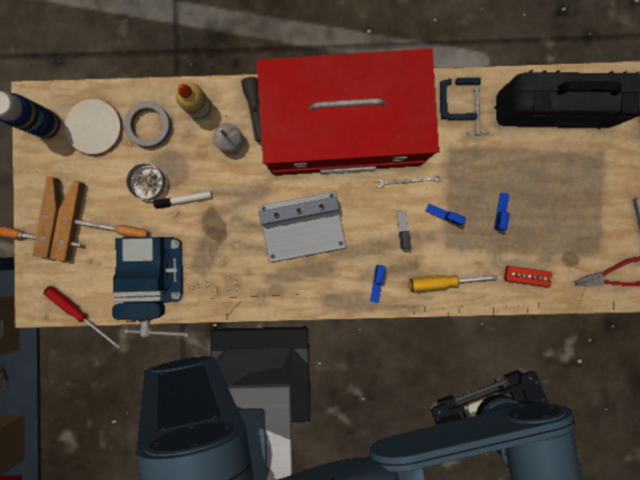

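View pics/scene0.png

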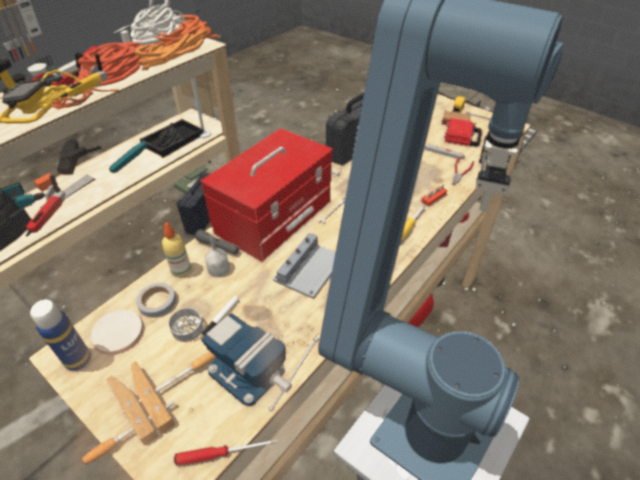

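Candidates for the feeler: steel-coloured (404,230); blue look-alikes (445,214), (502,212) and (378,283). The steel one is the match. I'll check it and the guide in a close crop.

Run:
```python
import cv2
im=cv2.imread('pics/top0.png')[180:280,250:430]
cv2.imwrite('pics/crop0.png',cv2.resize(im,(792,440),interpolation=cv2.INTER_CUBIC))
```

```text
(no output)
```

View pics/crop0.png

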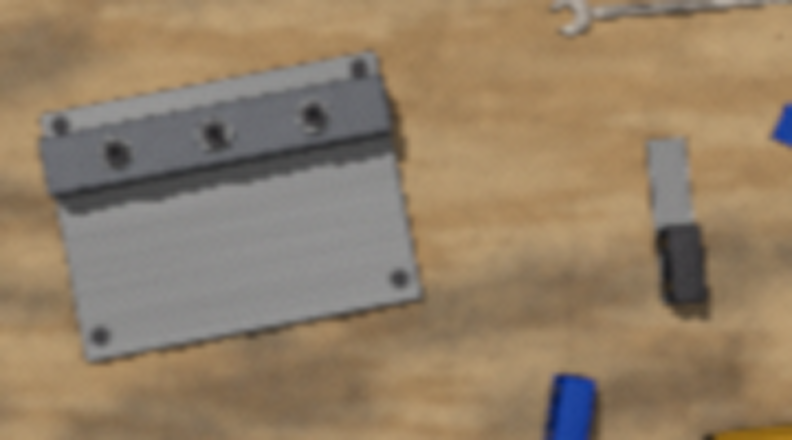

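The crop shows the gauge: dark handle top around (685,264), steel blade up to its nose at (667,139). Guide bed corners: (90,360), (422,298), (375,53), (42,118). Bolts: (118,155), (216,136), (315,117).

Run:
```python
from h import *
f=lambda u,v,z:px2w('top',250+(u+.5)/4.4-.5,180+(v+.5)/4.4-.5,z)
h=f(685,264,.04);t=f(667,139,.006);b=f(673,224,.006)
print('handle',h,'tip',t,'base',b,'d',np.hypot(*(t-h)[:2]),'yaw',np.degrees(np.arctan2(*(t-h)[1::-1])))
c=[f(*p,.012) for p in((90,360),(422,298),(375,53),(42,118))]
print(c); print([np.hypot(*(c[i]-c[i-1])[:2]) for i in range(4)])
bo=[f(*p,.059) for p in((118,155),(216,136),(315,117))];print(bo)
for a,bb in((c[1],c[0]),(c[2],c[3]),(bo[2],bo[0])):
  d=bb-a;print('guide yaw',np.degrees(np.arctan2(d[1],d[0]))-90)
for a,bb in((c[0],c[3]),(c[1],c[2])):
  d=bb-a;print('guide yaw',np.degrees(np.arctan2(d[1],d[0])))
s=monitor.observe();Rt=R.from_quat(s['orientation']).as_matrix();print(Rt)
print('shift to above handle (tool):',Rt.T@(np.r_[h[:2],.2]-s['eef_pos']))
```

```text
handle [ 0.47168608 -0.427637    0.04      ] tip [ 0.53638133 -0.42495199  0.006     ] base [ 0.49263599 -0.4266893   0.006     ] d 0.06475094124049731 yaw 2.376549518510965
[array([ 0.43101541, -0.1258981 ,  0.012     ]), array([ 0.45815893, -0.29672565,  0.012     ]), array([ 0.5843962 , -0.27619874,  0.012     ]), array([ 0.5558217 , -0.10436293,  0.012     ])]
[np.float64(0.12665060408594883), np.float64(0.17297057866774226), np.float64(0.12789528039721615), np.float64(0.1741954269230243)]
[array([ 0.53316951, -0.14652643,  0.059     ]), array([ 0.54123711, -0.19535652,  0.059     ]), array([ 0.54928171, -0.24464685,  0.059     ])]
guide yaw 9.028494329555627
guide yaw 9.44129578818503
guide yaw 9.325226426558359
guide yaw 9.789916097975272
guide yaw 9.235790090453804
[[ 9.44146881e-01  3.29524825e-01 -2.37977571e-04]
 [ 3.29524770e-01 -9.44145559e-01  1.60951647e-03]
 [ 3.05690166e-04 -1.59803946e-03 -9.99998676e-01]]
shift to above handle (tool): [0.30429586 0.00969975 0.03199214]
```

Call:
step_arm([
  {"grip": 0,"xyz": [0.06,0.002,0.016],"roll": 4},
  {"grip": 0,"xyz": [0.12,0.004,0.032],"roll": 8},
  {"grip": 0,"xyz": [0.18,0.006,0.048],"roll": 12},
  {"grip": 0,"xyz": [0.24,0.008,0.064],"roll": 16},
  {"grip": 0,"xyz": [0.304,0.01,0.082],"roll": 16.8},
  {"grip": 0,"xyz": [0.304,0.01,0.082],"roll": 16.8},
  {"grip": 0,"xyz": [0.304,0.01,0.082],"roll": 16.8},
  {"grip": 0,"xyz": [0.304,0.01,0.082],"roll": 16.8},
  {"grip": 0,"xyz": [0.304,0.01,0.082],"roll": 16.8},
  {"grip": 0,"xyz": [0.304,0.01,0.082],"roll": 16.8},
], newtons=15)

```text
t: 1.35
eef_pos: [0.4708, -0.4293, 0.1512]
orientation: [1.0, 0.021, 0.0, 0.0]
contact_force: [0.0, 0.6, -0.7]
opening: 0.499
gripper_force: 0.0
```

Run:
```python
from h import *
s,_=snap('wrist','w1.png'); print(s['eef_pos'],s['contact_force'],s['opening'],R.from_quat(s['orientation']).as_matrix()[:,0])
for p in((.4717,-.4276,.04),(.4717,-.4276,0),(.5364,-.425,.006)):print(w2px('wrist',p,s))
```

```text
[ 0.47076143 -0.42931894  0.15120999] [ 0.03832826  0.64844507 -0.71439637] 0.49891755510489155 [9.99159166e-01 4.09979238e-02 3.62553402e-04]
[321.09887262 244.76455716]
[321.37322829 232.0517371 ]
[321.27311761 157.99738799]
```

View pics/w1.png

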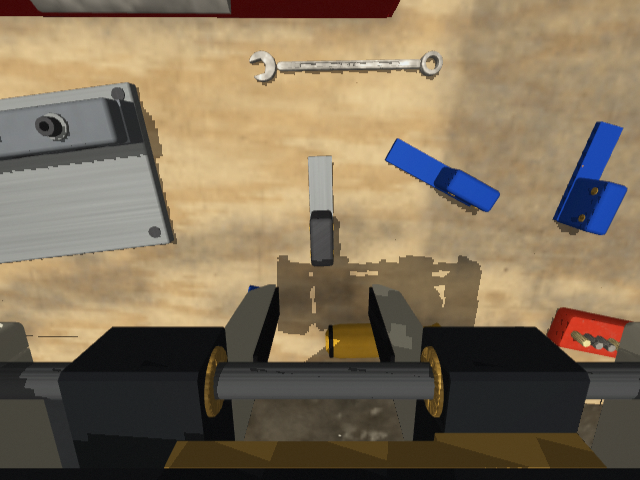

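The wrist view confirms the pose: steel handle at (321,243), blade nose at (320,156), wide open. I'll descend and grip.

Call:
step_arm([
  {"grip": 0,"xyz": [0.001,-0.0017,0.04],"roll": 0},
  {"grip": 0,"xyz": [0.001,-0.0017,0.08],"roll": 0},
  {"grip": 0,"xyz": [0.001,-0.0017,0.11],"roll": 0},
  {"grip": 0,"xyz": [0.001,-0.0017,0.129],"roll": 0},
  {"grip": 0,"xyz": [0.001,-0.0017,0.129],"roll": 0},
  {"grip": 0,"xyz": [0.001,-0.0017,0.129],"roll": 0},
  {"grip": 1,"xyz": [0.001,-0.0017,0.129],"roll": 0},
  {"grip": 1,"xyz": [0.001,-0.0017,0.129],"roll": 0},
  {"grip": 1,"xyz": [0.001,-0.0017,0.129],"roll": 0},
  {"grip": 1,"xyz": [0.001,-0.0017,0.129],"roll": 0},
], newtons=30)

```text
t: 2.65
eef_pos: [0.4726, -0.427, 0.022]
orientation: [1.0, 0.021, 0.0, 0.0]
contact_force: [-0.7, 1.0, 2.5]
opening: 0.19
gripper_force: 30.0
```

Run:
```python
from h import *
s=monitor.observe(); print(s['eef_pos'],s['contact_force'],s['ft_torque'],s['opening'],s['gripper_force'])
```

```text
[ 0.47263104 -0.42696164  0.02204687] [-0.66780108  1.0128682   2.45332521] [ 0.07963121 -0.00593453 -0.02200741] 0.18960880329343083 29.97577339410782
```

Call:
step_arm([
  {"grip": 1,"xyz": [0,0,-0.03],"roll": 0},
  {"grip": 1,"xyz": [0,0,-0.06],"roll": 0},
  {"grip": 1,"xyz": [-0.003,-0.045,-0.06],"roll": -2},
  {"grip": 1,"xyz": [-0.005,-0.09,-0.06],"roll": -4},
  {"grip": 1,"xyz": [-0.007,-0.135,-0.06],"roll": -6},
  {"grip": 1,"xyz": [-0.009,-0.18,-0.06],"roll": -7},
  {"grip": 1,"xyz": [-0.011,-0.2177,-0.06],"roll": -7},
  {"grip": 1,"xyz": [-0.011,-0.2177,-0.06],"roll": -7},
  {"grip": 1,"xyz": [-0.011,-0.2177,-0.06],"roll": -7},
  {"grip": 1,"xyz": [-0.011,-0.2177,-0.06],"roll": -7},
])

```text
t: 3.9
eef_pos: [0.4526, -0.2109, 0.0817]
orientation: [0.997, 0.082, 0.0, 0.0]
contact_force: [-0.1, 0.2, -1.1]
opening: 0.194
gripper_force: 30.0
```

Run:
```python
from h import *
s,im=snap('wrist','w2.png'); print(s['eef_pos'],s['contact_force'],s['opening'],R.from_quat(s['orientation']).as_matrix()[:,0])
cv2.imwrite('pics/w2c.png',cv2.resize(im[60:330,130:530,::-1],None,fx=2,fy=2,interpolation=cv2.INTER_CUBIC))
```

```text
[ 0.45258114 -0.21091384  0.08169223] [-0.07562281  0.18329608 -1.108608  ] 0.19376233808687499 [9.86612255e-01 1.63083203e-01 3.55769979e-04]
```

View pics/w2c.png

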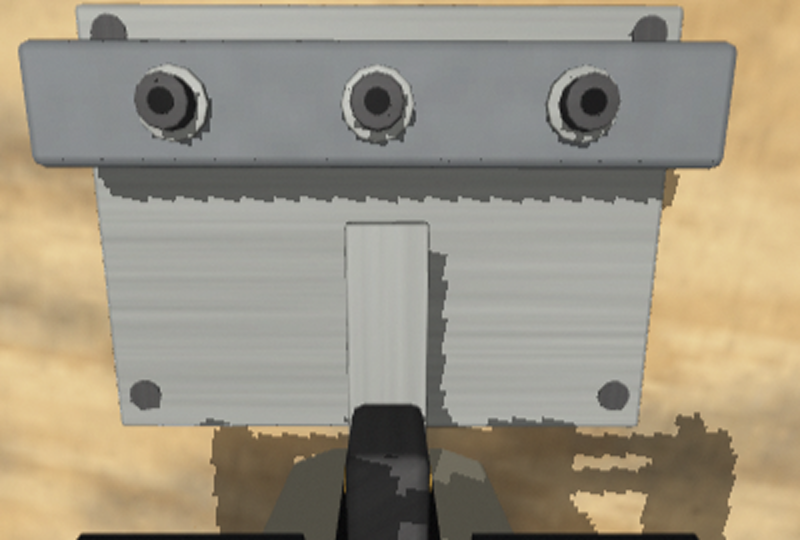

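The gauge is held straight and the bridge edge is level (row 166). Blade centre is at 387, middle bolt at 377.5, bed front corners at 123 and 638. I'll compute the lateral offset.

Run:
```python
from h import *
s=monitor.observe();Rt=R.from_quat(s['orientation']).as_matrix()
def g(u,v,z): return Rt.T@(px2w('wrist',130+(u+.5)/2-.5,60+(v+.5)/2-.5,z,s)-s['eef_pos'])
for n,p in dict(boltL=(160,100,.061),boltM=(377,100,.061),boltR=(592,101,.061),BL=(20,42,.05),BR=(736,42,.05),bl=(34,163,.05),br=(721,163,.05),fL=(123,425,.012),fR=(638,425,.012),kL=(77,5,.012),kR=(682,8,.012),tipL=(345,223,.066),tipR=(429,223,.066)).items(): print(n,g(*p).round(4))
```

```text
boltL [ 0.0932 -0.0526  0.0206]
boltM [ 0.0932 -0.0023  0.0207]
boltR [0.093  0.0476 0.0207]
BL [ 0.1072 -0.0885  0.0316]
BR [0.1072 0.0843 0.0317]
bl [ 0.0792 -0.0892  0.0316]
br [0.0792 0.0844 0.0317]
fL [-0.0061 -0.0896  0.0696]
fR [-0.0061  0.0852  0.0697]
kL [ 0.1226 -0.089   0.0696]
kR [0.1218 0.0848 0.0697]
tipL [ 0.0656 -0.0099  0.0157]
tipR [0.0656 0.01   0.0157]
```

Call:
step_arm([
  {"grip": 1,"xyz": [0,-0.0022,0.015],"roll": 0},
  {"grip": 1,"xyz": [0,-0.0022,0.03],"roll": 0},
  {"grip": 1,"xyz": [0,-0.0022,0.04],"roll": 0},
  {"grip": 1,"xyz": [0,-0.0022,0.043],"roll": 0},
  {"grip": 1,"xyz": [0,-0.0022,0.045],"roll": 0},
  {"grip": 1,"xyz": [0,-0.0022,0.046],"roll": 0},
  {"grip": 1,"xyz": [0,-0.0022,0.047],"roll": 0},
  {"grip": 1,"xyz": [0,-0.0022,0.047],"roll": 0},
  {"grip": 1,"xyz": [0,-0.0022,0.047],"roll": 0},
  {"grip": 1,"xyz": [0,-0.0022,0.047],"roll": 0},
])

```text
t: 5.2
eef_pos: [0.4519, -0.2076, 0.0347]
orientation: [0.997, 0.082, 0.0, 0.0]
contact_force: [0.4, -0.9, -1.2]
opening: 0.188
gripper_force: 30.0
```

Call:
step_arm([
  {"grip": 1,"xyz": [0,0,0.0002],"roll": 0},
  {"grip": 1,"xyz": [0,0,0.0004],"roll": 0},
  {"grip": 1,"xyz": [0,0,0.0006],"roll": 0},
  {"grip": 1,"xyz": [0.002,0,0.0007],"roll": 0},
  {"grip": 1,"xyz": [0.004,0,0.0007],"roll": 0},
  {"grip": 1,"xyz": [0.006,0,0.0007],"roll": 0},
  {"grip": 1,"xyz": [0.008,0,0.0007],"roll": 0},
  {"grip": 1,"xyz": [0.01,0,0.0007],"roll": 0},
  {"grip": 1,"xyz": [0.01,0,0.0007],"roll": 0},
  {"grip": 1,"xyz": [0.01,0,0.0007],"roll": 0},
])

```text
t: 6.45
eef_pos: [0.462, -0.206, 0.0341]
orientation: [0.997, 0.082, 0.0, 0.0]
contact_force: [1.1, 0.8, 0.3]
opening: 0.192
gripper_force: 30.0
```

Call:
step_arm([
  {"grip": 1,"xyz": [0.002,0,0.0002],"roll": 0},
  {"grip": 1,"xyz": [0.004,0,0.0002],"roll": 0},
  {"grip": 1,"xyz": [0.005,0,0.0002],"roll": 0},
  {"grip": 1,"xyz": [0.006,0,0.0002],"roll": 0},
  {"grip": 1,"xyz": [0.007,0,0.0002],"roll": 0},
  {"grip": 1,"xyz": [0.008,0,0.0002],"roll": 0},
  {"grip": 1,"xyz": [0.009,0,0.0002],"roll": 0},
  {"grip": 1,"xyz": [0.0095,0,0.0002],"roll": 0},
  {"grip": 1,"xyz": [0.01,0,0.0002],"roll": 0},
  {"grip": 1,"xyz": [0.0105,0,0.0002],"roll": 0},
], newtons=14)

```text
t: 7.7
eef_pos: [0.472, -0.2044, 0.034]
orientation: [0.997, 0.082, -0.0, 0.0]
contact_force: [-2.4, -0.0, 6.5]
opening: 0.192
gripper_force: 14.0
```

Call:
step_arm([
  {"grip": 1,"xyz": [0.0001,0,-0.0001],"roll": 0},
  {"grip": 1,"xyz": [0.0002,0,-0.0001],"roll": 0},
  {"grip": 1,"xyz": [0.0003,0,-0.0001],"roll": 0},
  {"grip": 1,"xyz": [0.0004,0,-0.0001],"roll": 0},
  {"grip": 1,"xyz": [0.0005,0,-0.0001],"roll": 0},
  {"grip": 1,"xyz": [0.0006,0,-0.0001],"roll": 0},
  {"grip": 1,"xyz": [0.0007,0,-0.0001],"roll": 0},
  {"grip": 1,"xyz": [0.0008,0,-0.0001],"roll": 0},
  {"grip": 1,"xyz": [0.0008,0,-0.0001],"roll": 0},
  {"grip": 1,"xyz": [0.0008,0,-0.0001],"roll": 0},
])

```text
t: 8.95
eef_pos: [0.4724, -0.2042, 0.034]
orientation: [0.997, 0.082, -0.001, 0.0]
contact_force: [-3.3, -1.1, 6.8]
opening: 0.195
gripper_force: 14.0
```

Call:
step_arm([
  {"grip": 1,"xyz": [0.0002,0,-0.0001],"roll": 0},
  {"grip": 1,"xyz": [0.0004,0,-0.0001],"roll": 0},
  {"grip": 1,"xyz": [0.0006,0,-0.0001],"roll": 0},
  {"grip": 1,"xyz": [0.0008,0,-0.0001],"roll": 0},
  {"grip": 1,"xyz": [0.001,0,-0.0001],"roll": 0},
  {"grip": 1,"xyz": [0.0012,0,-0.0001],"roll": 0},
  {"grip": 1,"xyz": [0.0012,0,-0.0001],"roll": 0},
  {"grip": 1,"xyz": [0.0012,0,-0.0001],"roll": 0},
  {"grip": 1,"xyz": [0.0012,0,-0.0001],"roll": 0},
  {"grip": 1,"xyz": [0.0012,0,-0.0001],"roll": 0},
])

```text
t: 10.2
eef_pos: [0.4729, -0.204, 0.034]
orientation: [0.997, 0.082, -0.001, -0.0]
contact_force: [-5.1, -2.0, 6.7]
opening: 0.192
gripper_force: 14.0
```

Call:
step_arm([
  {"grip": 1,"xyz": [0.0003,0,-0.0001],"roll": 0},
  {"grip": 1,"xyz": [0.0006,0,-0.0001],"roll": 0},
  {"grip": 1,"xyz": [0.0009,0,-0.0001],"roll": 0},
  {"grip": 1,"xyz": [0.0012,0,-0.0001],"roll": 0},
  {"grip": 1,"xyz": [0.0015,0,-0.0001],"roll": 0},
  {"grip": 1,"xyz": [0.0018,0,-0.0001],"roll": 0},
  {"grip": 1,"xyz": [0.002,0,-0.0001],"roll": 0},
  {"grip": 1,"xyz": [0.002,0,-0.0001],"roll": 0},
  {"grip": 1,"xyz": [0.002,0,-0.0001],"roll": 0},
  {"grip": 1,"xyz": [0.002,0,-0.0001],"roll": 0},
])

```text
t: 11.45
eef_pos: [0.4743, -0.2034, 0.034]
orientation: [0.997, 0.083, -0.002, -0.0]
contact_force: [-7.2, -2.0, 8.5]
opening: 0.19
gripper_force: 14.0
```

Run:
```python
from h import *
s=monitor.observe(); print(s['eef_pos'],s['contact_force'],s['ft_torque'],s['opening'],s['gripper_force'])
```

```text
[ 0.47427449 -0.20344565  0.03398587] [-7.21582967 -2.02652323  8.53318945] [-0.27034854  1.21435021 -0.01464119] 0.19041627368106964 14.001056402921677
```

Call:
step_arm([
  {"grip": 1,"xyz": [0.0003,0,0],"roll": 0},
  {"grip": 1,"xyz": [0.0006,0,0],"roll": 0},
  {"grip": 1,"xyz": [0.0009,0,0],"roll": 0},
  {"grip": 1,"xyz": [0.0012,0,0],"roll": 0},
  {"grip": 1,"xyz": [0.0015,0,0],"roll": 0},
  {"grip": 1,"xyz": [0.0018,0,0],"roll": 0},
  {"grip": 1,"xyz": [0.0021,0,0],"roll": 0},
  {"grip": 1,"xyz": [0.0024,0,0],"roll": 0},
  {"grip": 1,"xyz": [0.0025,0,0],"roll": 0},
  {"grip": 1,"xyz": [0.0025,0,0],"roll": 0},
])

```text
t: 12.7
eef_pos: [0.4765, -0.2029, 0.034]
orientation: [0.997, 0.083, -0.002, -0.001]
contact_force: [-8.2, -1.0, 8.9]
opening: 0.19
gripper_force: 14.0
```

Run:
```python
from h import *
s,im=snap('wrist','w3.png'); print(s['eef_pos'],s['contact_force'],s['ft_torque'])
cv2.imwrite('pics/w3c.png',cv2.resize(im[60:330,130:530,::-1],None,fx=2,fy=2,interpolation=cv2.INTER_CUBIC))
Rt=R.from_quat(s['orientation']).as_matrix();print(Rt)
```

```text
[ 0.47654061 -0.20293655  0.03396067] [-8.2313192  -0.96050698  8.88088655] [-0.25621839  1.34753995  0.04023696]
[[ 9.86344227e-01  1.64649791e-01 -3.93863822e-03]
 [ 1.64653885e-01 -9.86351132e-01  7.36641713e-04]
 [-3.76359236e-03 -1.37509439e-03 -9.99991972e-01]]
```

View pics/w3c.png

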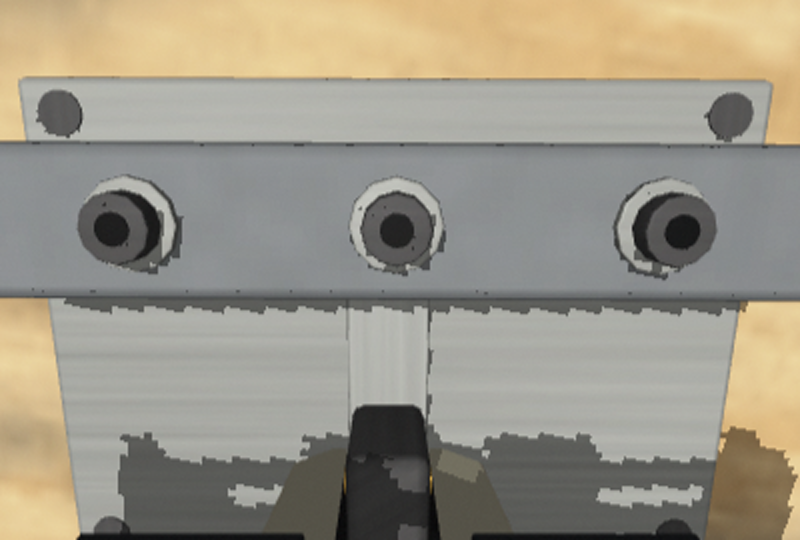

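The blade (388) is about 1.7 mm left of the middle slot's centre (bolt at 397), and the tool is still advancing at about 8 N. I'll centre it and go on gently.

Call:
step_arm([
  {"grip": 1,"xyz": [0,0.0005,-0.0002],"roll": 0},
  {"grip": 1,"xyz": [0,0.001,-0.0002],"roll": 0},
  {"grip": 1,"xyz": [0,0.0015,-0.0002],"roll": 0},
  {"grip": 1,"xyz": [0.0003,0.0015,-0.0002],"roll": 0},
  {"grip": 1,"xyz": [0.0006,0.0015,-0.0002],"roll": 0},
  {"grip": 1,"xyz": [0.0009,0.0015,-0.0002],"roll": 0},
  {"grip": 1,"xyz": [0.0012,0.0015,-0.0002],"roll": 0},
  {"grip": 1,"xyz": [0.0016,0.0015,-0.0002],"roll": 0},
  {"grip": 1,"xyz": [0.002,0.0015,-0.0002],"roll": 0},
  {"grip": 1,"xyz": [0.002,0.0015,-0.0002],"roll": 0},
])

```text
t: 14.0
eef_pos: [0.4794, -0.2038, 0.034]
orientation: [0.997, 0.083, -0.001, -0.001]
contact_force: [-4.6, 0.3, 5.3]
opening: 0.193
gripper_force: 14.0
```

Call:
step_arm([
  {"grip": 1,"xyz": [0.001,0,-0.0003],"roll": 0},
  {"grip": 1,"xyz": [0.0025,0,-0.0003],"roll": 0},
  {"grip": 1,"xyz": [0.004,0,-0.0003],"roll": 0},
  {"grip": 1,"xyz": [0.0055,0,-0.0003],"roll": 0},
  {"grip": 1,"xyz": [0.007,0,-0.0003],"roll": 0},
  {"grip": 1,"xyz": [0.0085,0,-0.0003],"roll": 0},
  {"grip": 1,"xyz": [0.01,0,-0.0003],"roll": 0},
  {"grip": 1,"xyz": [0.0115,0,-0.0003],"roll": 0},
  {"grip": 1,"xyz": [0.013,0,-0.0003],"roll": 0},
  {"grip": 1,"xyz": [0.0145,0,-0.0003],"roll": 0},
])

```text
t: 15.25
eef_pos: [0.4951, -0.2019, 0.0345]
orientation: [0.997, 0.082, -0.0, -0.0]
contact_force: [-2.7, 0.1, -4.0]
opening: 0.192
gripper_force: 14.0
```

Call:
step_arm([
  {"grip": 1,"xyz": [0.001,0,0.0002],"roll": 0},
  {"grip": 1,"xyz": [0.002,0,0.0002],"roll": 0},
  {"grip": 1,"xyz": [0.003,0,0.0002],"roll": 0},
  {"grip": 1,"xyz": [0.004,0,0.0002],"roll": 0},
  {"grip": 1,"xyz": [0.005,0,0.0002],"roll": 0},
  {"grip": 1,"xyz": [0.006,0,0.0002],"roll": 0},
  {"grip": 1,"xyz": [0.007,0,0.0002],"roll": 0},
  {"grip": 1,"xyz": [0.008,0,0.0002],"roll": 0},
  {"grip": 1,"xyz": [0.009,0,0.0002],"roll": 0},
  {"grip": 1,"xyz": [0.01,0,0.0002],"roll": 0},
])

```text
t: 16.5
eef_pos: [0.505, -0.2003, 0.0344]
orientation: [0.997, 0.082, 0.0, 0.0]
contact_force: [-4.6, -0.4, -2.8]
opening: 0.193
gripper_force: 14.0
```

Run:
```python
from h import *
s,im=snap('wrist','w4.png'); print(s['eef_pos'],s['contact_force'],s['ft_torque'])
cv2.imwrite('pics/w4c.png',cv2.resize(im[60:330,130:530,::-1],None,fx=2,fy=2,interpolation=cv2.INTER_CUBIC))
```

```text
[ 0.50498846 -0.20031421  0.03437155] [-4.58277251 -0.39583642 -2.84678165] [-0.04648485  0.51350174 -0.01886113]
```

View pics/w4c.png

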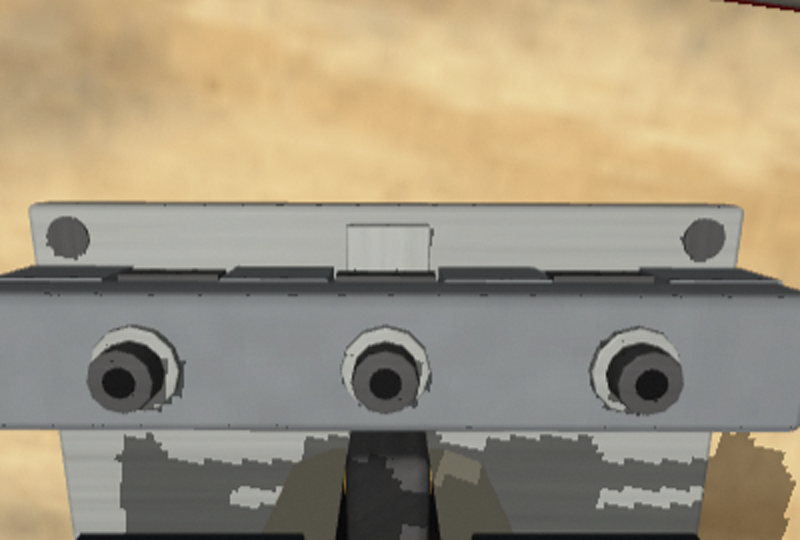

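The blade emerges behind the bridge, centred (nose at (388,224)). Drag is about 4.5 N, steady, so this is the right slot. A few mm remain to home.

Call:
step_arm([
  {"grip": 1,"xyz": [0.0005,0,0.0002],"roll": 0},
  {"grip": 1,"xyz": [0.001,0,0.0002],"roll": 0},
  {"grip": 1,"xyz": [0.0015,0,0.0002],"roll": 0},
  {"grip": 1,"xyz": [0.002,0,0.0002],"roll": 0},
  {"grip": 1,"xyz": [0.0025,0,0.0002],"roll": 0},
  {"grip": 1,"xyz": [0.003,0,0.0002],"roll": 0},
  {"grip": 1,"xyz": [0.0034,0,0.0002],"roll": 0},
  {"grip": 1,"xyz": [0.0034,0,0.0002],"roll": 0},
  {"grip": 1,"xyz": [0.0034,0,0.0002],"roll": 0},
  {"grip": 1,"xyz": [0.0034,0,0.0002],"roll": 0},
])

```text
t: 17.8
eef_pos: [0.5083, -0.1997, 0.0341]
orientation: [0.997, 0.082, 0.0, -0.0]
contact_force: [-3.0, -1.1, -1.8]
opening: 0.196
gripper_force: 14.0
```

Call:
step_arm([
  {"grip": 1,"xyz": [0.0002,0,0.0001],"roll": 0},
  {"grip": 1,"xyz": [0.0004,0,0.0001],"roll": 0},
  {"grip": 1,"xyz": [0.0006,0,0.0001],"roll": 0},
  {"grip": 1,"xyz": [0.0008,0,0.0001],"roll": 0},
  {"grip": 1,"xyz": [0.001,0,0.0001],"roll": 0},
  {"grip": 1,"xyz": [0.0012,0,0.0001],"roll": 0},
  {"grip": 1,"xyz": [0.0014,0,0.0001],"roll": 0},
  {"grip": 1,"xyz": [0.0014,0,0.0001],"roll": 0},
  {"grip": 1,"xyz": [0.0014,0,0.0001],"roll": 0},
  {"grip": 1,"xyz": [0.0014,0,0.0001],"roll": 0},
])

```text
t: 19.05
eef_pos: [0.5093, -0.1995, 0.034]
orientation: [0.997, 0.082, -0.0, -0.0]
contact_force: [-4.3, -1.1, -0.2]
opening: 0.19
gripper_force: 14.0
```

Call:
step_arm([
  {"grip": 1,"xyz": [0.0002,0,0],"roll": 0},
  {"grip": 1,"xyz": [0.0004,0,0],"roll": 0},
  {"grip": 1,"xyz": [0.0006,0,0],"roll": 0},
  {"grip": 1,"xyz": [0.0008,0,0],"roll": 0},
  {"grip": 1,"xyz": [0.001,0,0],"roll": 0},
  {"grip": 1,"xyz": [0.0012,0,0],"roll": 0},
  {"grip": 1,"xyz": [0.0014,0,0],"roll": 0},
  {"grip": 1,"xyz": [0.0014,0,0],"roll": 0},
  {"grip": 1,"xyz": [0.0014,0,0],"roll": 0},
  {"grip": 1,"xyz": [0.0014,0,0],"roll": 0},
])

```text
t: 20.3
eef_pos: [0.5095, -0.1995, 0.034]
orientation: [0.997, 0.082, -0.001, -0.0]
contact_force: [-9.2, -2.3, 2.0]
opening: 0.194
gripper_force: 14.0
```

The handle has stopped against the bridge (9.5 N, no more travel). I'll release and rise.

Call:
step_arm([
  {"grip": 0,"xyz": [0,0,0],"roll": 0},
  {"grip": 0,"xyz": [0,0,0],"roll": 0},
  {"grip": 0,"xyz": [0,0,0],"roll": 0},
  {"grip": 0,"xyz": [0,0,0],"roll": 0},
  {"grip": 0,"xyz": [0,0,-0.01],"roll": 0},
  {"grip": 0,"xyz": [0,0,-0.03],"roll": 0},
  {"grip": 0,"xyz": [-0.02,0,-0.06],"roll": 0},
  {"grip": 0,"xyz": [-0.05,0,-0.09],"roll": 0},
  {"grip": 0,"xyz": [-0.06,0,-0.1],"roll": 0},
  {"grip": 0,"xyz": [-0.06,0,-0.1],"roll": 0},
])

```text
t: 21.55
eef_pos: [0.4521, -0.2095, 0.1349]
orientation: [0.997, 0.082, 0.001, 0.001]
contact_force: [-0.5, -0.5, -1.2]
opening: 0.5
gripper_force: 0.0
```

Run:
```python
from h import *
s,im=snap('wrist','w5.png'); print(s['eef_pos'],s['contact_force'],s['opening'])
cv2.imwrite('pics/w5c.png',cv2.resize(im[60:330,130:530,::-1],None,fx=2,fy=2,interpolation=cv2.INTER_CUBIC))
```

```text
[ 0.45214992 -0.20953888  0.1349138 ] [-0.46761949 -0.47773352 -1.17576787] 0.4999034012891468
```

View pics/w5c.png

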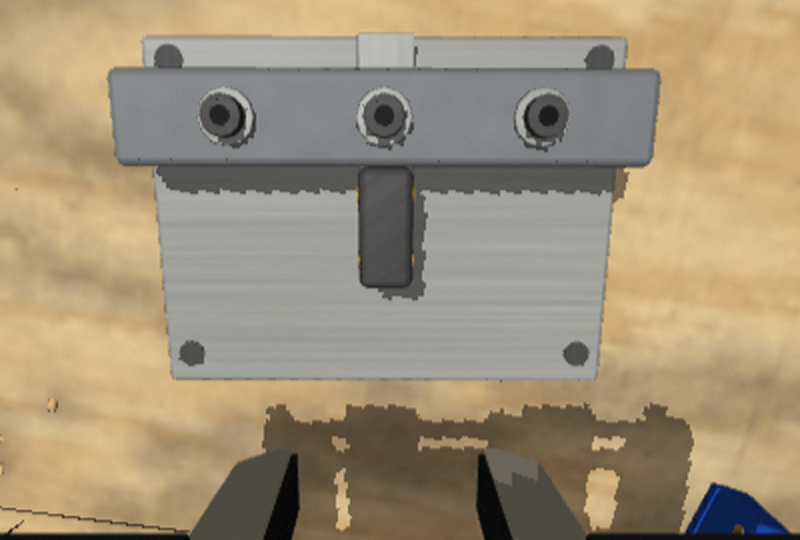

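The handle at (386,228) sits flush against the bridge (row 166). The nose reaches the bed's rear edge (row 35), as it should when home, and the gripper is clear.

```bash
python3 -c "
from h import *
print(sign_off())"
```

```text
the job is handed in; nothing more can be done
None
```

The gauge is in the middle slot, pushed fully home, flat on the bed and released; I picked that slot because it took about 8 N to get under the shoe and then dragged steadily at 3–5 N, and I did not try the other two.

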